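Index the cheese turntable and set its brake

ROBOT

A 6-joint arm with a two-finger parallel gripper is mounted at the origin on the work surface. World frame = base frame: x ahead of the robot, y to its left, z up, the work surface at z = 0. Lengths are in m, angles in rad, forces in N, time in s.
With the tool pointing down it reaches from about 0.35 to 0.775 m from the base axis. Payload 7.3 kg.
Tool frame: the origin (TCP) lies midway between the tips of the shut fingers; the grasp point (between the pads) lies 19 mm behind it; z points along the fingers, y is the line along which they close (so a half turn about z gives the same grasp; the last joint's range is limited). The gripper opens to 92 mm and grips with 3 to 60 N. Pads are 19 mm wide; open, the fingers measure 130 mm over their backs; the gripper's body (75 mm by 190 mm) begins 47 mm behind the grasp point.
Start: joints at [-1.387, 0.342, 1.524, -0, 1.275, -0.146], TCP at [0.17, -0.497, 0.227] pointing down, gripper open.
Joint ranges: [-2.53, 2.53], [-0.77, 2.02], [0.04, 2.7], [-1, 4.14], [0.28, 2.66], [-3.11, 3.11]. Speed limits (rad/s): [2.57, 2.57, 3.14, 3.14, 3.14, 3.14].

INTERFACE

Orientations are given as a unit quaternion [x, y, z, w].
In Python, from cell import ctrl gives the robot as it stands.
- The arm moves only by the tool carry_out, never from a script. Its argument "plan" is text: rows parted by semicolons, each of 7 numbers parted by spaces: the shift along the world's x, y, z in units of 15 cm (1.0 is 15 cm), then the turn, a rotation vector about the world's x, y, z in units of 90 degrees (1.0 is 90 degrees), then the finger opening in mm, from 0 to 91.8. A call has exactly 10 rows; each row is the pose to reach, as a shift and turn from the pose commanded when the call began; what a row does not reach only later rows make up. A row lasts 1/10 s, in which the tool goes at most 50 mm and 8.59 degrees, less where a joint would pass 70% of its speed; a pose out of reach is approached as far as the arm can. A call with a number of a shift or a turn outside -1 to 1 is refused whole. A call with a gripper value outside its range is refused whole. The fingers move at their own pace and stop on an object; "squeeze" is the grip in N (left out, the last holds). Time passes only in rows, so rows that repeat a pose let the fingers close, or fill a call up. It gives the time, the measured TCP pose, the force, the opening and the grip force at its end, in the units of the state.
- ctrl.get_state(): the state, without advancing time (a new reading comes with each control period).
- ctrl.read_camera(name): name is "scene" or "top" or "wrist"; returns a dict with "image" (384x512x3 uint8, red, green, blue), "K" (3x3 intrinsics, pixels), "k1" (the pictures are not rectified: a ray, as slopes to the right and down, at radius r is drawn at 1 + k1 r^2 times it, then the intrinsics apply), "R" (3x3) and "t" (3): a world point X has camera coordinates R X + t. Camera axes: x right, y down, z forward; pixel columns grow to the right and rows downward; lengths in m; the calibration is good to about 2 mm. A picture is of the moment at which its call begins. There is no depth.
- ctrl.close_job(): hands the job in; it is judged then, once.
The state is a dict: "time_s": time; "joint_pos": joint angles; "joint_velocities": joint speeds; "effort": joint torques, N m; "position": TCP position; "tool_rot": TCP orientation; "contact_force": force on the tool from outside, world axes, zero at the start; "torque": the same for the moment, N m; "opening": finger opening in m; "gripper_force": force on a finger pad.
Only numpy, scipy, OpenCV 4.12 (cv2) and the standard library are available. Lean on these libraries where they do the work, as an engineer would, in place of code of your own. Each camera call takes 0.05 s, during which the arm holds its last target. There are 200 camera calls.

TASK

Bring the next test spot of the cheese under the rind probe: push the upright handle on the turntable's dial round clockwise (seen from above) by exactly four clicks from where it stands and leave it resting in that click. Then wind the brake wheel clockwise by its handle until it is firm, about 12 newtons at the handle, without forcing it further, and leave everything else on the bench where it is.

Things in the scene. Friction and masses are not known exactly. Their poses are not given: they have to be found in the camera images.
- turntable: the whole machine: dial, probe and brake on a fixed aluminium base plate 280 x 470 x 20 mm, standing turned by up to 0.2 rad; origin on the dial's axis at table level, y axis from brake to dial. A fixed rind probe (post 150 mm from the dial's axis, arm top 145 mm above the table) stands on the far side towards the brake wheel, clear of the handle's path.
- dial_axis (a point): point on the turntable dial's upright axis, at the level of the dial's top face, 45 mm above the table. The dial is a steel disc 256 mm across and carries a cheese wheel (140 mm across, its top 105 mm above the table) fixed at its centre.
- dial_handle (a point): point on the dial's upright round handle (16 mm thick, black ball top 22 mm across, top 134 mm above the table), 108 mm above the table; the handle stands on the dial 100 mm from the dial's axis, 22 mm clear of the cheese, and moves round with the dial. At the start it is on the near-left side of the dial; clockwise from above takes it round the left side to the far side.
- dial (a joint): angle of the dial in rad, growing clockwise from above. It rests only in clicks 0.349 rad (20 degrees) apart, at whole multiples of 0.349; it starts in click 0, 1 or 2, so it must end in click 4, 5 or 6; a stop ends its travel just after click 7. Leaving a click takes about 8 N at the handle; halfway on it passes a crest and snaps by itself, ahead of the pusher, into the next click.
- brake_axis (a point): point on the brake wheel's upright axis, at the level of the wheel's rim, 64 mm above the table; the wheel is 142 mm across, on the same base plate, 250 mm to the right of the dial's axis
- brake_handle (a point): point on the brake wheel's upright round handle (16 mm thick, ball top 20 mm across, top 140 mm above the table), 108 mm above the table, 65 mm from the brake wheel's axis; it moves round with the wheel. At the start it is on the wheel's far or right-hand side; clockwise from above takes it round the right side towards the near side.
- brake (a joint): angle of the brake wheel in rad, growing clockwise from above; it starts slack between 0.5 and 1.1. Pushed squarely it takes a steady 5 to 8 N at the handle up to 1.6 rad, then rises: about 8 N at 1.85, 12 N at 2.15, 15 N at 2.3, 17 N at 2.42; a flat finger that meets the handle obliquely feels more. It is firm between 1.85 and 2.42; beyond 2.5 it is forced. It stays where it is left.
- rind_brush: flat wooden brush, 160 x 45 x 40 mm, lying on the turntable's base plate behind the brake wheel; origin at the centre of its underside
- jar: closed glass jar, 52 mm across, 65 mm high, on the base plate in the near corner between dial and brake wheel; origin under its centre
- tomme: loose cheese wheel, 130 mm across, 55 mm high, left of the turntable; origin under its centre
- spatula: spatula lying on the table near the right side; origin under its middle

How it is judged:
On the way:
1. the dial rests exactly four clicks clockwise of where it started, with the brake still slack (distance of dial_handle from where it was at the start of the episode between 0.1176 and 0.1389 m and value of joint dial above 1.257 rad and velocity of joint dial between -0.1 and 0.1 rad/s and value of joint brake below 1.4 rad), for 0.3 s.
At the end, for the whole second after the job is handed in: The dial rests in the fourth click clockwise of its starting click (within 0.4 of a click) and the brake wheel is wound to between 1.85 and 2.42 rad, both at rest (distance of dial_handle from where it was at the start of the episode between 0.1176 and 0.1389 m and value of joint dial above 1.257 rad and velocity of joint dial between -0.1 and 0.1 rad/s and value of joint brake between 1.85 and 2.42 rad and velocity of joint brake between -0.1 and 0.1 rad/s); the robot touches nothing.
It fails at once if the brake is forced beyond 2.5 rad (value of joint brake above 2.5 rad).
It fails at once if a bystander is moved by more than 30 mm (distance of any of rind_brush, jar, tomme, spatula from where it was at the start of the episode above 0.03 m).
It also fails if it takes over 64 s, if anything falls off the work surface, if the arm or the gripper's body presses on something with over 40 N, if the wrist force passes 120 N, or if a joint passes its speed limit or range.

## Working session

There is one attempt and no reset: what is moved stays moved. The work goes in short steps, Python scripts to look and compute and a tool call to move; the robot and the scene stay as the last step left them, time stands still between calls to the robot, and variables do not carry over. Pictures are saved under pics/ and viewed, at most 10 in all, crops included, and the job is handed in when it is done.

Besides the shell and the picture viewer there is one more tool, called by a JSON object that holds its "op" and its "data", one argument or row to a line. carry_out: Moves the arm, as the interface text tells. Shifts and turns lie within -1 to 1; 1 stands for 15 cm of shift or 90 degrees of turn. Its arguments: {"type":"object","properties":{"plan":{"type":"string"},"squeeze":{"type":"number"}},"required":["plan"]}

```bash
mkdir -p pics; ls
python3 - <<'E'
from cell import ctrl
import cv2
for n in("scene","top"):
    c=ctrl.read_camera(n); cv2.imwrite(f"pics/{n}0.png",c["image"][:,:,::-1]); print(n,c["K"].tolist(),c["k1"],(-c["R"].T@c["t"]).round(3),c["R"].round(2).tolist())
s=ctrl.get_state(); print(s)
E
```

```text
pics
scene [[355.2882690820784, 0.0, 253.10993804711953], [0.0, 355.2882690820784, 190.8308185644975], [0.0, 0.0, 1.0]] -0.07036465854668245 [1.187 0.663 0.788] [[-0.7, 0.71, -0.0], [0.44, 0.43, -0.78], [-0.56, -0.55, -0.62]]
top [[372.1434224801282, 0.0, 250.49618039702293], [0.0, 372.1434224801282, 192.883225006257], [0.0, 0.0, 1.0]] -0.044817675160493384 [0.387 0.052 1.481] [[-0.01, -1.0, -0.0], [-0.99, 0.01, -0.12], [0.12, 0.0, -0.99]]
{'time_s': 0.1, 'joint_pos': array([-1.38702192e+00,  3.42681836e-01,  1.52487942e+00, -1.16135990e-05,
        1.27545305e+00, -1.45988017e-01]), 'joint_velocities': array([ 1.26733771e-03, -4.26504478e-04, -4.11446242e-03, -1.68323833e-03,
        3.42654087e-04, -1.61458694e-05]), 'effort': array([ 1.69217004e-03, -4.32003415e+01, -2.44695014e+01,  7.19408761e-02,
        5.26176731e-02, -5.01894726e-05]), 'position': array([ 0.16996156, -0.49634595,  0.22611422]), 'tool_rot': array([ 9.86437333e-01,  1.64136783e-01, -1.89821552e-05, -7.10594047e-04]), 'contact_force': array([ 0.62537096, -1.38506077, -0.36363231]), 'torque': array([-0.0179015 , -0.00473413,  0.05479332]), 'gripper_force': 0.0, 'opening': 0.09120420796157556}
```

View pics/top0.png

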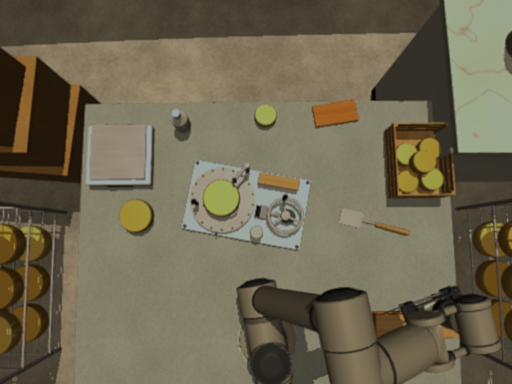

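View pics/scene0.png

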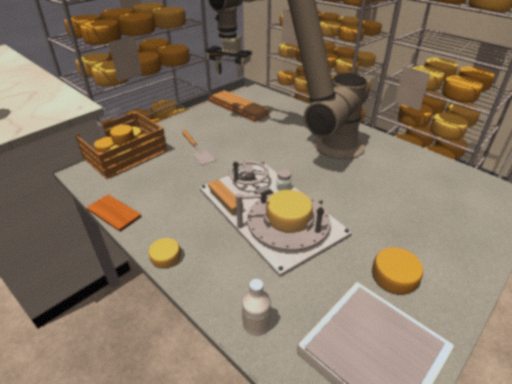

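The top view shows the dial at about (222,198), its handle at (195,203), the brake wheel at (285,215) and the probe at (240,175). In the scene view the dial handle is at about (320,215) and the brake handle at about (236,170). Next I'll enlarge both.

Run:
```python
import cv2,numpy as np
a=cv2.imread("pics/top0.png")[150:260,170:320]; b=cv2.imread("pics/scene0.png")[150:270,195:355]
a=cv2.resize(a,(750,550),interpolation=cv2.INTER_CUBIC); cv2.imwrite("pics/topc.png",a)
cv2.imwrite("pics/scenec.png",cv2.resize(b,(800,600),interpolation=cv2.INTER_CUBIC))
```

```text
(no output)
```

View pics/topc.png

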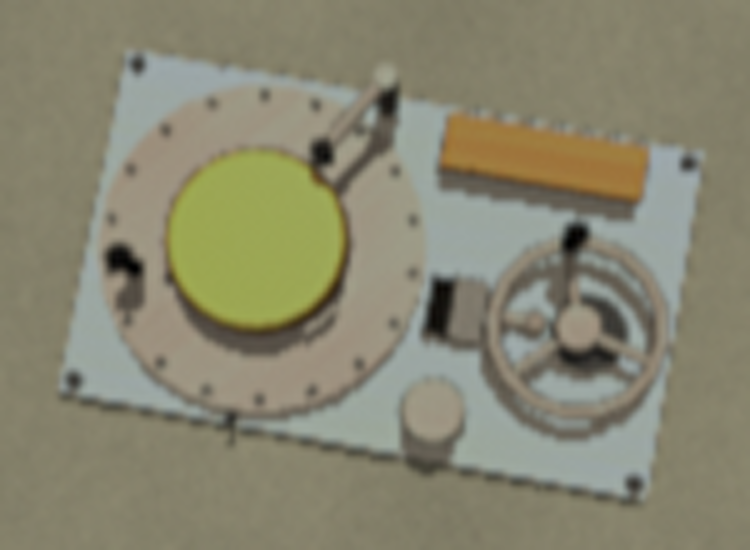

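View pics/scenec.png

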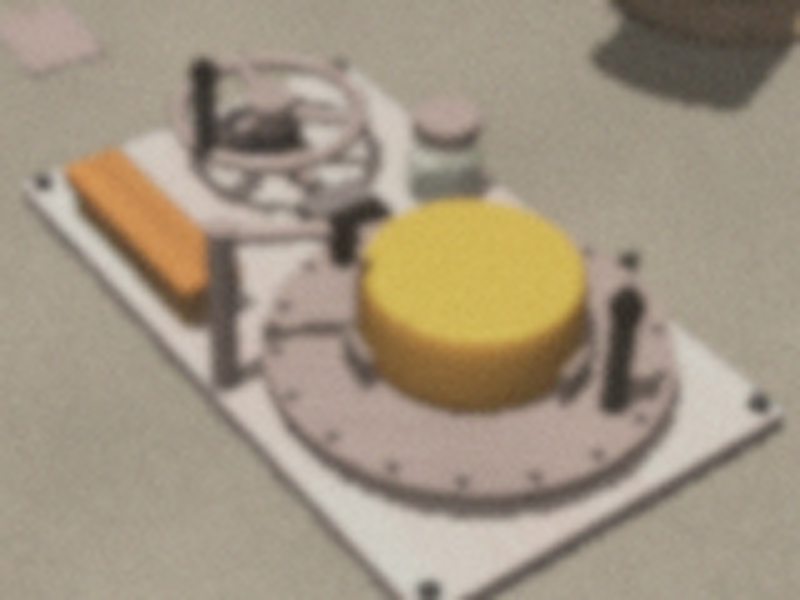

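The crop of the top view (5x) shows:
- dial ball at (118,258)
- cheese top centre at (257,240)
- brake rim centre at (578,325) and brake ball at (575,236)
- plate corners at about (130,52), (705,153), (645,500) and (62,397)
- jar at (432,410)

The crop of the scene view shows the dial ball at (627,300) and the brake ball at (203,72).

```bash
cat > h.py <<'E'
from cell import ctrl
import cv2,numpy as np
def ray(c,p):
    d=cv2.undistortPoints(np.array([[p]],float),c["K"],np.array([c["k1"],0,0,0.]))[0,0]
    return -c["R"].T@c["t"], c["R"].T@np.array([d[0],d[1],1])
def onz(c,p,z):
    o,d=ray(c,p); return o+d*(z-o[2])/d[2]
def cross(r1,r2):
    (o1,d1),(o2,d2)=r1,r2
    s=np.linalg.lstsq(np.c_[d1,-d2],o2-o1,rcond=None)[0]
    a,b=o1+d1*s[0],o2+d2*s[1]; return (a+b)/2,np.linalg.norm(a-b)
E
python3 - <<'E'
from h import *
T=ctrl.read_camera("top");S=ctrl.read_camera("scene")
t=lambda u,v:(170+(u+.5)/5-.5,150+(v+.5)/5-.5)
s=lambda u,v:(195+(u+.5)/5-.5,150+(v+.5)/5-.5)
P=lambda n,v:print(n,np.round(v,4))
C=onz(T,t(257,240),.105);H=onz(T,t(118,258),.123);B=onz(T,t(578,325),.064);K=onz(T,t(575,236),.13)
for n,v in zip("CHBK",(C,H,B,K)):P(n,v)
print("CH",np.linalg.norm((H-C)[:2]),"CB",np.linalg.norm((B-C)[:2]),"BK",np.linalg.norm((K-B)[:2]))
print("handle",cross(ray(T,t(118,258)),ray(S,s(627,300))),"brake",cross(ray(T,t(575,236)),ray(S,s(203,72))))
Q=[onz(T,t(*q),.02) for q in((130,52),(705,153),(645,500),(62,397))]
for q in Q:P("q",q)
print([np.linalg.norm(Q[i]-Q[i-1]) for i in range(4)]); P("mid",sum(Q)/4)
yd=(C-B)[:2];print("yaw",np.arctan2(-yd[0],yd[1]), [np.arctan2(-(a-b)[0],(a-b)[1]) for a,b in((Q[0],Q[1]),(Q[3],Q[2]))])
P("jar",onz(T,t(432,410),.065))
for q in((440,115),(650,145),(640,200),(440,168)):P("brush",onz(T,t(*q),.06))
for n,v in(("post",onz(T,t(388,75),.145)),("tip",onz(T,t(322,152),.12))):P(n,v)
f=lambda a,b:np.degrees(np.arctan2(*(a-b)[1::-1]))
print("ang",f(H,C),f(K,B))
E
```

```text
C [0.5364 0.1665 0.105 ]
H [0.522  0.2672 0.123 ]
B [ 0.4735 -0.0747  0.064 ]
K [ 0.5344 -0.0679  0.13  ]
CH 0.10169823951775399 CB 0.24924760474031324 BK 0.06137002974396238
handle (array([0.5218242 , 0.26661023, 0.12597839]), np.float64(0.00028130301986295)) brake (array([ 0.53505302, -0.06847025,  0.12868335]), np.float64(0.0013345491302061022))
q [0.698  0.2756 0.02  ]
q [ 0.6118 -0.1822  0.02  ]
q [ 0.3395 -0.1281  0.02  ]
q [0.4232 0.3266 0.02  ]
[np.float64(0.27944560314917827), np.float64(0.4658872161153211), np.float64(0.27763799557206026), np.float64(0.46234354668336747)]
mid [0.5181 0.073  0.02  ]
yaw -0.25516789159166375 [np.float64(-0.18597830653322592), np.float64(-0.18203903500512414)]
jar [0.41   0.0372 0.065 ]
brush [0.6373 0.0286 0.06  ]
brush [ 0.6123 -0.1334  0.06  ]
brush [ 0.5695 -0.1247  0.06  ]
brush [0.5958 0.0291 0.06  ]
post [0.6523 0.0676 0.145 ]
tip [0.5998 0.1172 0.12  ]
ang 98.09796042451364 6.360572726085638
```

Crossing the two views gives handle heights of 126 and 129 mm, a handle radius of 102 mm and an axis spacing of 249 mm, all of which fit the stated sizes. I'll travel towards the start side of the dial handle with the fingers shut.

{"op": "carry_out", "data": {
  "plan": "0.1 0.08 0 0 0 0.015 0; 0.2 0.16 0 0 0 0.03 0; 0.3 0.25 0 0 0 0.045 0; 0.4 0.33 0 0 0 0.06 0; 0.5 0.42 0 0 0 0.075 0; 0.6 0.5 0 0 0 0.09 0; 0.7 0.6 0 0 0 0.105 0; 0.8 0.68 0 0 0 0.12 0; 0.9 0.76 0 0 0 0.135 0; 1 0.84 0 0 0 0.15 0",
  "squeeze": 20
}}

```text
time_s: 1.2
position: [0.3206, -0.3701, 0.2266]
tool_rot: [0.96, 0.279, -0.0, -0.0]
contact_force: [-0.5, 0.4, 0.0]
opening: 0.0166
gripper_force: 0.0
```

{"op": "carry_out", "data": {
  "plan": "0.05 0.1 0 0 0 0.015 0; 0.1 0.2 0 0 0 0.03 0; 0.15 0.3 0 0 0 0.045 0; 0.2 0.4 0 0 0 0.06 0; 0.25 0.5 0 0 0 0.075 0; 0.3 0.6 0 0 0 0.09 0; 0.35 0.7 0 0 0 0.105 0; 0.4 0.8 0 0 0 0.12 0; 0.45 0.9 0 0 0 0.135 0; 0.5 1 0 0 0 0.15 0"
}}

```text
time_s: 2.2
position: [0.3949, -0.2198, 0.2267]
tool_rot: [0.921, 0.39, -0.0, -0.0]
contact_force: [0.4, -0.1, -0.5]
opening: 0.0002
gripper_force: 0.0
```

{"op": "carry_out", "data": {
  "plan": "0.02 0.1 0 0 0 0.02 0; 0.04 0.2 0 0 0 0.04 0; 0.06 0.3 0 0 0 0.06 0; 0.08 0.4 0 0 0 0.08 0; 0.1 0.5 0 0 0 0.1 0; 0.12 0.6 0 0 0 0.12 0; 0.14 0.7 0 0 0 0.14 0; 0.16 0.8 0 0 0 0.16 0; 0.18 0.9 0 0 0 0.18 0; 0.2 1 0 0 0 0.2 0"
}}

```text
time_s: 3.2
position: [0.4246, -0.0699, 0.2267]
tool_rot: [0.848, 0.53, -0.0, -0.0]
contact_force: [0.4, 0.4, -0.5]
opening: 0.0005
gripper_force: 0.0
```

{"op": "carry_out", "data": {
  "plan": "0.02 0.1 0 0 0 0.02 0; 0.04 0.2 0 0 0 0.04 0; 0.06 0.3 0 0 0 0.06 0; 0.08 0.4 0 0 0 0.08 0; 0.1 0.5 0 0 0 0.1 0; 0.12 0.6 0 0 0 0.12 0; 0.14 0.7 0 0 0 0.14 0; 0.16 0.8 0 0 0 0.16 0; 0.18 0.9 0 0 0 0.18 0; 0.2 1 0 0 0 0.2 0"
}}

```text
time_s: 4.2
position: [0.4546, 0.0799, 0.2267]
tool_rot: [0.755, 0.656, -0.0, -0.0]
contact_force: [0.3, -0.6, 0.2]
opening: 0.0006
gripper_force: 0.0
```

{"op": "carry_out", "data": {
  "plan": "0.02 0.1 0 0 0 0.02 0; 0.04 0.2 0 0 0 0.04 0; 0.06 0.3 0 0 0 0.06 0; 0.08 0.4 0 0 0 0.08 0; 0.1 0.5 0 0 0 0.1 0; 0.11 0.6 0 0 0 0.12 0; 0.12 0.7 0 0 0 0.14 0; 0.13 0.8 0 0 0 0.16 0; 0.14 0.9 0 0 0 0.18 0; 0.15 1 0 0 0 0.18 0"
}}

```text
time_s: 5.2
position: [0.4776, 0.2305, 0.2267]
tool_rot: [0.655, 0.756, -0.0, 0.0]
contact_force: [0.6, -0.2, 0.4]
opening: 0.0009
gripper_force: 0.0
```

Run:
```python
from h import *
c=ctrl.read_camera("wrist"); cv2.imwrite("pics/w1.png",c["image"][:,:,::-1]); print(c["K"][0],(-c["R"].T@c["t"]).round(3))
```

```text
[308.08578796   0.         251.90817571] [0.468 0.302 0.385]
```

View pics/w1.png

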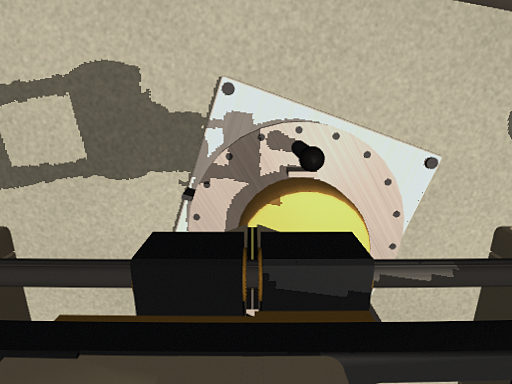

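The wrist view shows the ball of the dial handle at (313,159), ahead of the shut fingers.

Run:
```python
from h import *
c=ctrl.read_camera("wrist"); H=onz(c,(313,159),.123);print(H)
# fine red-free dark blob centroid
C=np.array([.5364,.1665])
for h in (H[:2],np.array([.522,.267])):
    d=h-C;print(np.hypot(*d),np.degrees(np.arctan2(d[1],d[0])))
phi0=np.radians(98.3)
for k in (0,5,15,25,35,45,55,65,70,72,74):
  for off in(.030,):
    p=phi0-np.radians(k);print(k,(C+.1*np.array([np.cos(p),np.sin(p)])+off*np.array([-np.sin(p),np.cos(p)])).round(4))
```

```text
[0.5259707  0.26972033 0.123     ]
0.10374587792395644 95.76954081152543
0.10152640050745422 98.15404542819606
0 [0.4923 0.2611]
5 [0.5007 0.2646]
15 [0.5183 0.2693]
25 [0.5364 0.2709]
35 [0.5545 0.2693]
45 [0.5721 0.2646]
55 [0.5886 0.2569]
65 [0.6035 0.2465]
70 [0.6102 0.2403]
72 [0.6128 0.2377]
74 [0.6152 0.235 ]
```

{"op": "carry_out", "data": {
  "plan": "0 0.1 -0.08 0 0 0 0; 0 0.2 -0.17 0 0 0 0; 0 0.2 -0.26 0 0 0 0; 0 0.2 -0.35 0 0 0 0; 0 0.2 -0.44 0 0 0 0; 0 0.2 -0.53 0 0 0 0; 0 0.2 -0.62 0 0 0 0; 0 0.2 -0.71 0 0 0 0; 0 0.2 -0.8 0 0 0 0; 0 0.2 -0.88 0 0 0 0"
}}

```text
time_s: 6.3
position: [0.4767, 0.2596, 0.0928]
tool_rot: [0.655, 0.755, -0.001, -0.0]
contact_force: [-0.5, 0.1, -0.7]
opening: 0.0003
gripper_force: 0.0
```

{"op": "carry_out", "data": {
  "plan": "0.05 0 0 0 0 0 0; 0.1 0 0 0 0 0 0; 0.135 0.013 0 0 0 -0.033 0; 0.165 0.027 0 0 0 -0.067 0; 0.2 0.037 0 0 0 -0.1 0; 0.235 0.046 0 0 0 -0.133 0; 0.271 0.055 0 0 0 -0.167 0; 0.307 0.06 0 0 0 -0.2 0; 0.34 0.063 0 0 0 -0.233 0; 0.34 0.063 0 0 0 -0.233 0"
}}

```text
time_s: 7.3
position: [0.5302, 0.2689, 0.0955]
tool_rot: [0.782, 0.623, 0.001, 0.0]
contact_force: [-0.5, 0.6, 0.0]
opening: 0.0002
gripper_force: 0.0
```

Run:
```python
from h import *
t=ctrl.read_camera("top");a=t["image"][150:260,170:320,::-1]
s=ctrl.read_camera("scene");b=s["image"][150:270,195:355,::-1]
a=cv2.resize(a,(400,293),interpolation=cv2.INTER_CUBIC);b=cv2.resize(b,(400,293),interpolation=cv2.INTER_CUBIC)
cv2.imwrite("pics/m1.png",np.hstack([a,b]))
print(ctrl.get_state()["contact_force"])
```

```text
[-0.79942677  0.72873789  0.19020738]
```

View pics/m1.png

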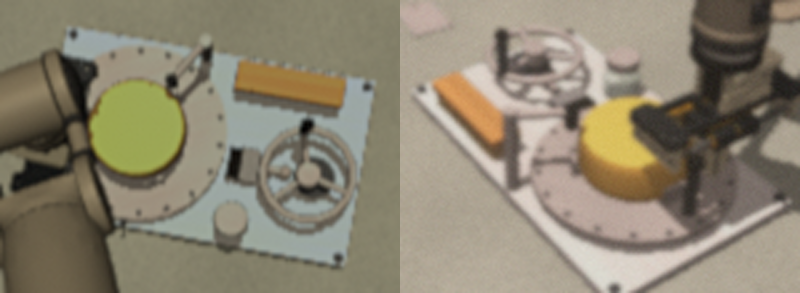

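The scene half shows the dial handle ahead of the fingers, at about (692,185) in the crop. I'll compare that with the predicted pixels for each click.

```bash
cat >> h.py <<'E'
C=np.array([.537,.1672])
def px(c,X):
    X=np.array(X); r=cv2.Rodrigues(c["R"])[0]
    return cv2.projectPoints(X.reshape(1,3),r,c["t"],c["K"],np.array([c["k1"],0,0,0.]))[0][0,0]
def hp(k,phi0=97.2):
    p=np.radians(phi0-20*k); return C+.1*np.array([np.cos(p),np.sin(p)])
E
python3 - <<'E'
from h import *
s=ctrl.read_camera("scene")
for k in range(6):
  f=lambda q:((q[0]-195)*2.5+400,(q[1]-150)*2.44)
  print(k,[tuple(np.round(f(px(s,[*hp(k),z])))) for z in(.05,.09,.123)])
E
```

```text
0 [(np.float64(704.0), np.float64(194.0)), (np.float64(708.0), np.float64(169.0)), (np.float64(711.0), np.float64(148.0))]
1 [(np.float64(685.0), np.float64(208.0)), (np.float64(688.0), np.float64(183.0)), (np.float64(691.0), np.float64(162.0))]
2 [(np.float64(658.0), np.float64(216.0)), (np.float64(661.0), np.float64(191.0)), (np.float64(663.0), np.float64(170.0))]
3 [(np.float64(628.0), np.float64(217.0)), (np.float64(630.0), np.float64(193.0)), (np.float64(632.0), np.float64(171.0))]
4 [(np.float64(599.0), np.float64(211.0)), (np.float64(600.0), np.float64(186.0)), (np.float64(601.0), np.float64(165.0))]
5 [(np.float64(574.0), np.float64(198.0)), (np.float64(575.0), np.float64(174.0)), (np.float64(575.0), np.float64(153.0))]
```

{"op": "carry_out", "data": {
  "plan": "0.052 0.003 0 0 0 -0.044 0; 0.1 0 0 0 0 -0.089 0; 0.149 -0.005 0 0 0 -0.133 0; 0.197 -0.013 0 0 0 -0.178 0; 0.245 -0.025 0 0 0 -0.222 0; 0.29 -0.039 0 0 0 -0.267 0; 0.335 -0.058 0 0 0 -0.311 0; 0.367 -0.074 0 0 0 -0.344 0; 0.4 -0.09 0 0 0 -0.378 0; 0.411 -0.096 0 0 0 -0.389 0"
}}

```text
time_s: 8.45
position: [0.5905, 0.2542, 0.0949]
tool_rot: [0.933, 0.359, 0.0, 0.0]
contact_force: [-0.3, 0.6, 0.5]
opening: 0.0002
gripper_force: 0.0
```

Run:
```python
from h import *
s=ctrl.read_camera("scene");b=s["image"][150:270,195:355,::-1]
b=cv2.resize(b,(640,480),interpolation=cv2.INTER_CUBIC)
for k in (2,3,4):
    q=(px(s,[*hp(k),.05])-[195,150]+.5)*4-.5;q2=(px(s,[*hp(k),.123])-[195,150]+.5)*4-.5
    for z in(q,q2):cv2.circle(b,tuple(int(i) for i in z),3,[(255,0,0),(0,255,0),(0,0,255)][k-2],-1)
cv2.imwrite("pics/m2.png",b)
print(ctrl.get_state()["contact_force"])
```

```text
[-0.23240633 -0.58794281  0.67254538]
```

View pics/m2.png

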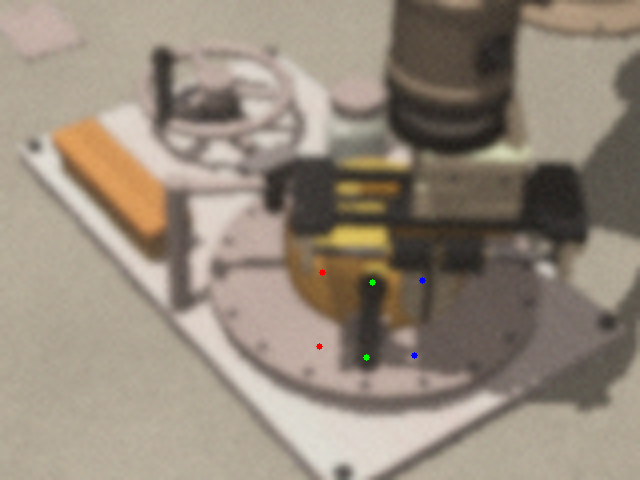

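The green marks show the handle resting in click 3, as intended. Next comes the last click, then a step back.

{"op": "carry_out", "data": {
  "plan": "0.04 -0.026 0 0 0 -0.044 0; 0.065 -0.045 0 0 0 -0.075 0; 0.09 -0.065 0 0 0 -0.1 0; 0.115 -0.088 0 0 0 -0.133 0; 0.133 -0.105 0 0 0 -0.156 0; 0.15 -0.123 0 0 0 -0.178 0; 0.166 -0.141 0 0 0 -0.2 0; 0.182 -0.158 0 0 0 -0.222 0; 0.182 -0.158 0 0 0 -0.222 0; 0.09 -0.065 0 0 0 -0.2 0"
}}

```text
time_s: 9.5
position: [0.6049, 0.2431, 0.0946]
tool_rot: [0.978, 0.208, 0.001, 0.0]
contact_force: [-0.4, 0.0, -0.2]
opening: 0.0004
gripper_force: 0.0
```

{"op": "carry_out", "data": {
  "plan": "-0.05 0.1 0 0 0 0 0; -0.1 0.15 0.05 0 0 0 0; -0.1 0.15 0.15 0 0 0 0; -0.1 0.15 0.3 0 0 0 0; -0.1 0.15 0.5 0 0 0 0; -0.1 0.15 0.7 0 0 0 0; -0.1 0.15 0.8 0 0 0 0; -0.1 0 0.9 0 0 0 0; -0.2 -0.2 0.9 0 0 0 0; -0.3 -0.4 0.9 0 0 0 0"
}}

```text
time_s: 10.5
position: [0.558, 0.1849, 0.2308]
tool_rot: [0.978, 0.21, 0.001, 0.0]
contact_force: [-0.1, -0.0, 0.2]
opening: 0.0002
gripper_force: 0.0
```

Run:
```python
from h import *
s=ctrl.read_camera("scene");b=s["image"][150:270,195:355,::-1]
b=cv2.resize(b,(640,480),interpolation=cv2.INTER_CUBIC)
for k in (3,4,5):
    q=(px(s,[*hp(k),.05])-[195,150]+.5)*4-.5;q2=(px(s,[*hp(k),.123])-[195,150]+.5)*4-.5
    for z in(q,q2):cv2.circle(b,tuple(int(i) for i in z),3,[(255,0,0),(0,255,0),(0,0,255)][k-3],-1)
cv2.imwrite("pics/m3.png",b)
st=ctrl.get_state();print(st["contact_force"],st["joint_pos"])
```

```text
[ 0.57175267 -2.23188011  0.34145924] [ 0.18478724  0.45033597  1.34522303 -0.00263163  1.34772372  1.33544908]
```

View pics/m3.png

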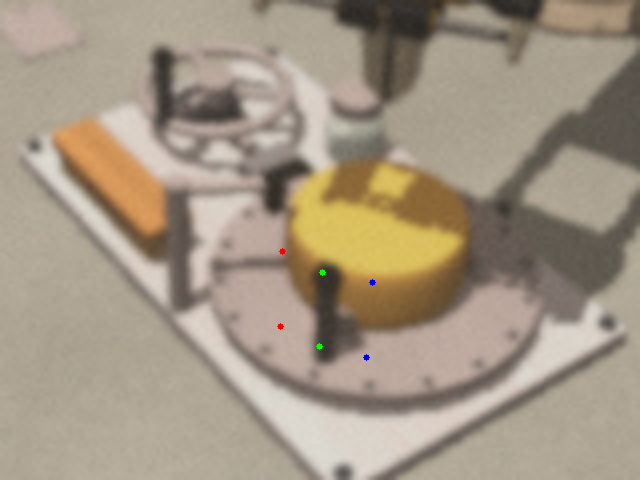

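The handle is by the green mark, click 4, and free of the fingers. The same picture shows the brake handle unmoved at (162,60). I'll go towards the brake wheel now and take one close look.

{"op": "carry_out", "data": {
  "plan": "-0.05 -0.08 0 0 0 -0.01 0; -0.1 -0.16 0 0 0 -0.02 0; -0.15 -0.24 0 0 0 -0.03 0; -0.2 -0.32 0 0 0 -0.04 0; -0.25 -0.4 0 0 0 -0.05 0; -0.3 -0.48 0 0 0 -0.06 0; -0.35 -0.56 0 0 0 -0.07 0; -0.4 -0.64 0 0 0 -0.08 0; -0.45 -0.72 0 0 0 -0.09 0; -0.5 -0.8 0 0 0 -0.1 0"
}}

```text
time_s: 11.55
position: [0.4831, 0.0636, 0.2297]
tool_rot: [0.991, 0.131, 0.0, 0.0]
contact_force: [-1.3, 0.5, 0.2]
opening: 0.0005
gripper_force: 0.0
```

{"op": "carry_out", "data": {
  "plan": "-0.05 -0.08 0 0 0 -0.01 0; -0.1 -0.16 0 0 0 -0.02 0; -0.15 -0.24 0 0 0 -0.03 0; -0.2 -0.32 0 0 0 -0.04 0; -0.25 -0.4 0 0 0 -0.05 0; -0.3 -0.48 0 0 0 -0.06 0; -0.35 -0.56 0 0 0 -0.07 0; -0.4 -0.64 0 0 0 -0.08 0; -0.45 -0.72 0 0 0 -0.09 0; -0.5 -0.8 0 0 0 -0.1 0"
}}

```text
time_s: 12.55
position: [0.408, -0.0563, 0.2298]
tool_rot: [0.999, 0.053, 0.0, 0.0]
contact_force: [0.0, -0.3, -0.6]
opening: 0.0005
gripper_force: 0.0
```

Run:
```python
from h import *
c=ctrl.read_camera("wrist"); cv2.imwrite("pics/w2.png",c["image"][:,:,::-1])
st=ctrl.get_state();print(st["contact_force"],st["position"],st["tool_rot"])
```

```text
[ 0.01741263 -0.42739971  0.0819649 ] [ 0.4071946  -0.05746166  0.22971828] [ 9.98642029e-01  5.20930183e-02 -4.03721094e-04  5.03044975e-04]
```

View pics/w2.png

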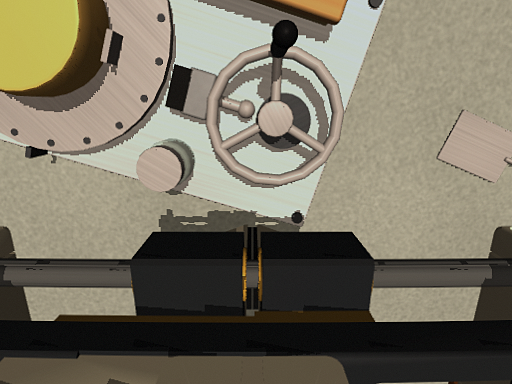

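The wrist view shows the brake rim centred at about (275,115) with the ball at (286,34).

Run:
```python
from h import *
c=ctrl.read_camera("wrist")
B=onz(c,(275,115),.064);K=onz(c,(286,34),.130);print(B,K,np.linalg.norm((K-B)[:2]))
l=onz(c,(207,115),.064);r=onz(c,(343,115),.064);print(np.linalg.norm(l-r))
B=(B[:2]+[.473,-.0747])/2;K=(K[:2]+[.535,-.0682])/2
d=K-B;p0=np.arctan2(d[1],d[0]);print(B,K,np.hypot(*d),np.degrees(p0))
for k in range(-5,106,5):
    p=p0-np.radians(k);print(k,((B+.065*np.array([np.cos(p),np.sin(p)])+.029*np.array([-np.sin(p),np.cos(p)]))).round(4))
```

```text
[ 0.47504755 -0.07417035  0.064     ] [ 0.53681925 -0.07022815  0.13      ] 0.06189735632298875
0.13896749202820421
[ 0.47402378 -0.07443517] [ 0.53590962 -0.06921408] 0.06210569812712523 4.822430391550427
-5 [ 0.5331 -0.0348]
0 [ 0.5364 -0.0401]
5 [ 0.5391 -0.0456]
10 [ 0.5414 -0.0514]
15 [ 0.5431 -0.0574]
20 [ 0.5443 -0.0635]
25 [ 0.545  -0.0696]
30 [ 0.5452 -0.0758]
35 [ 0.5448 -0.082 ]
40 [ 0.5439 -0.0882]
45 [ 0.5424 -0.0942]
50 [ 0.5404 -0.1001]
55 [ 0.5379 -0.1058]
60 [ 0.5349 -0.1112]
65 [ 0.5315 -0.1164]
70 [ 0.5276 -0.1213]
75 [ 0.5233 -0.1257]
80 [ 0.5187 -0.1299]
85 [ 0.5137 -0.1335]
90 [ 0.5084 -0.1368]
95 [ 0.5028 -0.1395]
100 [ 0.497  -0.1418]
105 [ 0.4911 -0.1435]
```

{"op": "carry_out", "data": {
  "plan": "0.1 0.03 0 0 0 0 0; 0.2 0.06 0 0 0 0 0; 0.3 0.09 0 0 0 0 0; 0.4 0.12 0 0 0 0 0; 0.5 0.15 0 0 0 0 0; 0.6 0.18 0 0 0 0 0; 0.7 0.21 0 0 0 0 0; 0.8 0.24 0 0 0 0 0; 0.83 0.24 0 0 0 0 0; 0.83 0.24 0 0 0 0 0"
}}

```text
time_s: 13.65
position: [0.5333, -0.0193, 0.2294]
tool_rot: [0.999, 0.054, -0.0, -0.0]
contact_force: [0.7, -0.1, -0.1]
opening: 0.0004
gripper_force: 0.0
```

{"op": "carry_out", "data": {
  "plan": "0 0 -0.1 0 0 0 0; 0 0 -0.2 0 0 0 0; 0 0 -0.3 0 0 0 0; 0 0 -0.4 0 0 0 0; 0 0 -0.5 0 0 0 0; 0 0 -0.6 0 0 0 0; 0 0 -0.7 0 0 0 0; 0 0 -0.8 0 0 0 0; 0 0 -0.9 0 0 0 0; 0 0 -0.9 0 0 0 0"
}}

```text
time_s: 14.65
position: [0.5313, -0.0194, 0.0932]
tool_rot: [0.999, 0.053, -0.002, -0.0]
contact_force: [0.2, 0.4, 0.3]
opening: 0.0005
gripper_force: 0.0
```

{"op": "carry_out", "data": {
  "plan": "0.01 -0.05 0 0 0 0 0; 0.018 -0.1 0 0 0 0 0; 0.026 -0.137 0 0 0 0 0; 0.035 -0.155 0 0 0 -0.028 0; 0.044 -0.174 0 0 0 -0.055 0; 0.059 -0.213 0 0 0 -0.11 0; 0.071 -0.253 0 0 0 -0.167 0; 0.079 -0.293 0 0 0 -0.22 0; 0.081 -0.314 0 0 0 -0.25 0; 0.083 -0.334 0 0 0 -0.278 0"
}}

```text
time_s: 15.65
position: [0.5457, -0.0686, 0.0955]
tool_rot: [0.986, -0.166, 0.0, -0.001]
contact_force: [-0.9, 7.5, 3.7]
opening: 0.0005
gripper_force: 3.8
```

{"op": "carry_out", "data": {
  "plan": "0.001 -0.02 0 0 0 -0.028 0; 0.001 -0.041 0 0 0 -0.055 0; 0.001 -0.062 0 0 0 -0.083 0; -0.001 -0.083 0 0 0 -0.11 0; -0.004 -0.104 0 0 0 -0.139 0; -0.007 -0.124 0 0 0 -0.167 0; -0.012 -0.144 0 0 0 -0.194 0; -0.017 -0.164 0 0 0 -0.222 0; -0.024 -0.184 0 0 0 -0.25 0; -0.031 -0.203 0 0 0 -0.278 0"
}}

```text
time_s: 16.65
position: [0.5414, -0.0988, 0.0956]
tool_rot: [0.927, -0.375, 0.0, -0.001]
contact_force: [1.6, 9.2, 2.2]
opening: 0.0004
gripper_force: 3.6
```

{"op": "carry_out", "data": {
  "plan": "-0.003 -0.008 0 0 0 -0.011 0; -0.007 -0.015 0 0 0 -0.022 0; -0.01 -0.023 0 0 0 -0.033 0; -0.013 -0.03 0 0 0 -0.044 0; -0.017 -0.038 0 0 0 -0.055 0; -0.021 -0.045 0 0 0 -0.067 0; -0.025 -0.053 0 0 0 -0.078 0; -0.029 -0.06 0 0 0 -0.089 0; -0.033 -0.067 0 0 0 -0.1 0; -0.037 -0.074 0 0 0 -0.111 0"
}}

```text
time_s: 17.65
position: [0.5365, -0.1098, 0.0956]
tool_rot: [0.891, -0.454, 0.001, -0.002]
contact_force: [3.0, 9.7, 1.8]
opening: 0.0005
gripper_force: 4.2
```

{"op": "carry_out", "data": {
  "plan": "-0.005 -0.006 0 0 0 -0.011 0; -0.01 -0.012 0 0 0 -0.022 0; -0.015 -0.017 0 0 0 -0.033 0; -0.02 -0.023 0 0 0 -0.044 0; -0.026 -0.028 0 0 0 -0.055 0; -0.031 -0.033 0 0 0 -0.067 0; -0.037 -0.039 0 0 0 -0.078 0; -0.043 -0.044 0 0 0 -0.089 0; -0.049 -0.05 0 0 0 -0.1 0; -0.055 -0.055 0 0 0 -0.111 0"
}}

```text
time_s: 18.65
position: [0.5304, -0.1192, 0.0959]
tool_rot: [0.848, -0.53, 0.003, -0.002]
contact_force: [10.0, 4.7, -3.8]
opening: 0.0005
gripper_force: 5.8
```

```bash
cat >> h.py <<'E'
def brake(B=np.array([.474,-.0744])):
    s=ctrl.get_state();q=s["tool_rot"];a=2*np.arctan2(q[1],q[0]);p=s["position"][:2]
    y=np.array([np.sin(a),-np.cos(a)])   # tool y (push direction)
    xh=np.array([np.cos(a),np.sin(a)])
    n=-y; e=(p-B)@n-.029; rad=np.sqrt(.065**2-e*e)
    hpos=B+rad*xh+e*n; d=hpos-B; ph=np.arctan2(d[1],d[0])
    f=s["contact_force"][:2]; r=d/.065; t=np.array([-r[1],r[0]])
    print("yaw",np.degrees(a).round(1),"phi",np.degrees(ph).round(1),"k",(4.8-np.degrees(ph)).round(1),"Ft",(f@t).round(2),"Fr",(f@r).round(2),"eff",(f@t-f@r*.01/.065).round(2),"pos",p.round(4),"contact off along face",((p-hpos)@xh).round(4),"tau",s["torque"].round(2),s["time_s"])
E
python3 -c "
from h import *
brake()"
```

```text
yaw -64.0 phi -62.2 k 67.0 Ft 11.02 Fr 0.5 eff 10.95 pos [ 0.5304 -0.1192] contact off along face 0.0 tau [ 0.88 -1.68 -0.06] 18.65
```

{"op": "carry_out", "data": {
  "plan": "-0.004 -0.002 0 0 0 -0.006 0; -0.008 -0.004 0 0 0 -0.012 0; -0.012 -0.006 0 0 0 -0.019 0; -0.015 -0.007 0 0 0 -0.025 0; -0.018 -0.009 0 0 0 -0.031 0; -0.021 -0.01 0 0 0 -0.037 0; -0.024 -0.012 0 0 0 -0.04 0; -0.027 -0.013 0 0 0 -0.044 0; -0.027 -0.013 0 0 0 -0.044 0; -0.027 -0.013 0 0 0 -0.044 0"
}}

```text
time_s: 19.65
position: [0.5277, -0.1225, 0.0961]
tool_rot: [0.829, -0.559, 0.005, -0.002]
contact_force: [14.8, 0.0, -7.1]
opening: 0.0003
gripper_force: 6.4
```

```bash
python3 -c "
from h import *
brake();brake()"
```

```text
yaw -67.9 phi -65.6 k 70.4 Ft 13.51 Fr 6.12 eff 12.57 pos [ 0.5277 -0.1225] contact off along face -0.0002 tau [ 0.2  -2.14  0.07] 19.65
yaw -67.9 phi -65.6 k 70.4 Ft 13.51 Fr 6.12 eff 12.57 pos [ 0.5277 -0.1225] contact off along face -0.0002 tau [ 0.2  -2.14  0.07] 19.65
```

The effective push is now about 12.5 N and rising along the expected slope, so the brake is firm. I'll back off squarely, rise and check.

{"op": "carry_out", "data": {
  "plan": "0 0 0 0 0 0 0; 0.02 0.01 0 0 0 0 0; 0.06 0.03 0 0 0 0 0; 0.12 0.06 0 0 0 0 0; 0.18 0.09 0 0 0 0 0; 0.18 0.09 0.2 0 0 0 0; 0.18 0.09 0.4 0 0 0 0; 0.18 0.09 0.6 0 0 0 0; 0.18 0.09 0.8 0 0 0 0; 0.18 0.09 1 0 0 0 0"
}}

```text
time_s: 20.65
position: [0.5504, -0.1073, 0.2461]
tool_rot: [0.83, -0.558, -0.0, 0.0]
contact_force: [0.8, 0.2, -0.3]
opening: 0.0005
gripper_force: 0.0
```

{"op": "carry_out", "data": {
  "plan": "-0.1 -0.1 0 0 0 0 0; -0.2 -0.2 0 0 0 0 0; -0.3 -0.3 0 0 0 0 0; -0.4 -0.4 0 0 0 0 0; -0.5 -0.5 0 0 0 0 0; -0.6 -0.6 0 0 0 0 0; -0.7 -0.7 0 0 0 0 0; -0.8 -0.8 0 0 0 0 0; -0.8 -0.9 0 0 0 0 0; -0.8 -1 0 0 0 0 0"
}}

```text
time_s: 21.65
position: [0.4308, -0.2587, 0.2451]
tool_rot: [0.83, -0.558, 0.0, -0.0]
contact_force: [0.3, 0.0, 0.6]
opening: 0.0001
gripper_force: 0.0
```

Run:
```python
from h import *
s=ctrl.read_camera("scene")["image"][150:270,195:355,::-1];t=ctrl.read_camera("top")["image"][140:260,170:330,::-1]
cv2.imwrite("pics/f.png",np.hstack([cv2.resize(x,(400,300),interpolation=cv2.INTER_CUBIC) for x in(s,t)]))
print(ctrl.get_state()["contact_force"])
```

```text
[ 0.34248039  0.73794758 -0.54711606]
```

View pics/f.png

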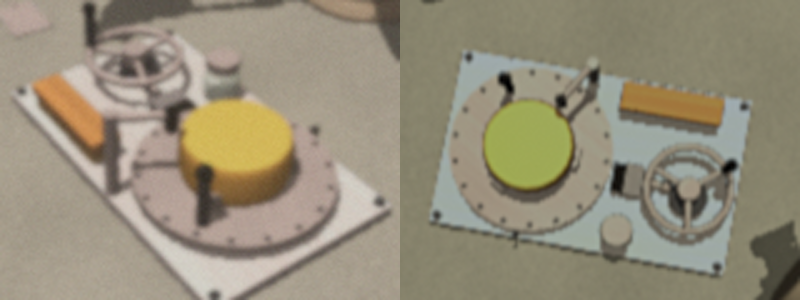

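In the top half the dial ball is at (505,79) and the brake ball at (730,166), with the bystanders in place. I'll check the angles.

Run:
```python
from h import *
T=ctrl.read_camera("top");t=lambda u,v:(170+(u-400+.5)/2.5-.5,140+(v+.5)/2.5-.5)
H=onz(T,t(505,79),.123)[:2];K=onz(T,t(730,166),.13)[:2];B=np.array([.474,-.0744])
f=lambda d:np.degrees(np.arctan2(d[1],d[0]))
print(H,np.hypot(*(H-C)),f(H-C),np.linalg.norm(H-[.522,.267]));print(K,np.hypot(*(K-B)),f(K-B))
```

```text
[0.63273362 0.19960178] 0.10106830010266235 18.698785648920065 0.12963199601794764
[ 0.49980368 -0.12949588] 0.060839017051964775 -64.90436472682377
```

```bash
python3 -c "
from cell import ctrl
print(ctrl.close_job())"
```

```text
the job is handed in; nothing more can be done
None
```

I handed the job in: the dial rests four clicks on (handle moved 0.130 m), and the brake was wound about 1.22 rad until it pushed back with about 12.5 N. The brake's angle itself was not measured; the force puts it near 2.15 rad. The bystanders looked unmoved, the arm is clear, and I got no verdict back.

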